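File the slide case in its bay

TASK

File the wooden slide case in the metal rack: stepping from the narrowest bay upwards, use the first one wide enough to take it, and leave the wider one free. Stand the case upright on the rack's floor, lengthwise in the bay and roughly centred front to back, and let go.

Things in the scene. Friction and masses are not known exactly. Their poses are not given: they have to be found in the camera images.
- slide_case: flat wooden box with a brass catch, standing on its long edge like a book: 45 mm thick (its x), 200 mm long (its y), 109 mm tall (its z, up); the catch at the middle of the top rises 3 mm more. Origin: middle of its underside. Loose, 0.3 to 0.6 kg, stays shut. Grip it from above across the 45 mm, in the top 40 mm
- rack: fixed metal file rack, z up, origin mid-underside on the worktop; 120 mm long (x, along the bays), 239 across (y), five 6 mm dividers 60 tall, floor 6 up. Bays, open above and at both ends, narrow along -y: 88 mm wide (centre y +69.5), 65 (y -13), 34 (y -68.5, holds a low box), 22 (y -102.5, holds a pad up to 70 high). The case is longer and sticks out at both ends

How it is judged:
By the outcome, as a careful person would: the job done as asked, in the order asked, and still so for the second after the job is handed in, with the robot touching nothing.
It also fails if it takes over 35 s, if anything falls off the work surface, if the arm or the gripper's body presses on something with over 40 N, if the wrist force passes 120 N, or if a joint passes its speed limit or range.

ROBOT

A 7-joint arm with a two-finger parallel gripper is mounted at the origin on a cart in front of the work surface, level with it; the furniture and walls round the work are solid. World frame = base frame: x ahead of the robot, y to its left, z up, the work surface at z = 0. Lengths are in mm, angles in rad, forces in N, time in s.
With the tool pointing down it reaches from about 350 to 900 mm from the base axis. Payload 7.2 kg.
Tool frame: the origin (TCP) lies midway between the tips of the shut fingers; the grasp point (between the pads) lies 19 mm behind it; z points along the fingers, y is the line along which they close (so a half turn about z gives the same grasp; the last joint's range is limited). The gripper opens to 85 mm and grips with 20 to 120 N. Pads are 22 mm wide; open, the fingers measure 114 mm over their backs; the gripper's body (76 mm by 85 mm) begins 54 mm behind the grasp point. The pads swing forward as they close: fully open they stand 13 mm farther back than shut.
Start: joints at [-1.412, 0.411, -0.013, 1.596, 0.006, 1.134, -0.082], TCP at [140.547, 608.995, 231.297] pointing down, gripper open.
Joint ranges: [-2.95, 2.95], [-0.29, 1.99], [-1.47, 1.44], [0.14, 2.54], [-1.03, 4.17], [0.13, 1.85], [-2.86, 2.86]. Speed limits (rad/s): [2.39, 2.39, 3.01, 3.01, 3.14, 3.14, 3.14].

INTERFACE

Orientations are given as a unit quaternion [w, x, y, z].
In Python, from workcell import arm gives the robot as it stands.
- The arm moves only by the tool drive_tool, never from a script. Its argument "increments" is a list of rows, each an object of numbers: "jaw": the finger opening in m, from 0 to 0.0854; "dx", "dy", "dz": the shift along the world's x, y, z in m; "ax", "ay", "az": the turn, a rotation vector about the world's x, y, z in degrees. In form: [{"jaw": .., "dx": .., "dy": .., "dz": .., "ax": .., "ay": .., "az": ..}, ...]. A call has exactly 10 rows; each row shifts and turns the commanded pose from where the row before left it; what a row does not reach is not made up. A row lasts 1/8 s, in which the tool goes at most 62.5 mm and 10.7 degrees, less where a joint would pass 70% of its speed; a pose out of reach is approached as far as the arm can. A call is refused whole if a number of a shift passes 0.0625 or a number of a turn 10.7, either way. A call with a gripper value outside its range is refused whole. The fingers move at their own pace and stop on an object; the grip force is fixed at half the most. Time passes only in rows, so rows that do not move let the fingers close, or fill a call up. It gives the time, the measured TCP pose, the force, the opening and the grip force at its end, in the units of the state.
- arm.sense(): the state, without advancing time (a new reading comes with each control period).
- arm.capture(name): name is "side" or "top"; returns a dict with "img" (420x560x3 uint8, blue, green, red), "fovy" (degrees; the focal length in pixels is half the picture's height over the tangent of half this angle, whatever the lens; pixels are square), "cx", "cy" (the principal point, pixels), "xyz" and "orientation" of the camera in the world. Camera axes: x right, y down, z forward; pixel columns grow to the right and rows downward; lengths in mm; the calibration is good to about 2 mm. A picture is of the moment at which its call begins. There is no depth.
- arm.hand_in(): hands the job in; it is judged then, once.
Trained networks look in a picture, given as the dict that the camera call returned (one of the last four; its "shot" number tells which), for a name from the list of things; names that differ only in an ending like _2 or _b are one class to them, and where a whole thing is asked for, a point or a joint stands for the part that bears it (a point fixed in the world has none). Each returns a list of dicts, best first, with "p" (0 to 1); they miss things now and then, are a little off and sometimes report something else, mostly with a low value. They report only what shows in the picture. A call takes as long as a camera call.
- arm.silhouettes(picture, thing): "mask" (420x560 bool, what is visible of it) and "box" ([centre column, centre row, width, height] in pixels, round what is visible of it).
The state is a dict: "time": time; "joint_pos": joint angles; "qd": joint speeds; "tau": joint torques, N m; "position": TCP position; "orientation": TCP orientation; "force": force on the tool from outside, world axes, zero at the start; "torque": the same for the moment, N m; "gripper_width": opening from 0.0 (shut) to 1.0 (fully open); "finger_force": force on a finger pad.
Only numpy, scipy, OpenCV 4.12 (cv2) and the standard library are available. Lean on these libraries where they do the work, as an engineer would, in place of code of your own. Each camera call takes 0.05 s, during which the arm holds its last target. There are 200 camera calls.

## Working session

There is one attempt and no reset: what is moved stays moved. The work goes in short steps, Python scripts to look and compute and a tool call to move; the robot and the scene stay as the last step left them, time stands still between calls to the robot, and variables do not carry over. Pictures are saved under pics/ and viewed, at most 10 in all, crops included, and the job is handed in when it is done.

Besides the shell and the picture viewer there is one more tool, called after "Call:" by a JSON object that holds its "op" and its "data". drive_tool: Moves the arm, as the interface text tells. Its arguments: {"type":"object","properties":{"increments":{"type":"array","items":{"type":"object","properties":{"jaw":{"type":"number"},"dx":{"type":"number"},"dy":{"type":"number"},"dz":{"type":"number"},"ax":{"type":"number"},"ay":{"type":"number"},"az":{"type":"number"}}}}},"required":["increments"]}

```bash
mkdir -p pics; cat > h.py <<'E'
import numpy as np, cv2
from scipy.spatial.transform import Rotation as R
from workcell import arm
def cam(c):
    f=210/np.tan(np.radians(c["fovy"])/2); w,x,y,z=c["orientation"]
    return f,R.from_quat([x,y,z,w]).as_matrix(),np.array(c["xyz"],float)
def proj(c,P):
    f,M,t=cam(c); q=(np.atleast_2d(P)-t)@M
    return np.c_[c["cx"]+f*q[:,0]/q[:,2], c["cy"]+f*q[:,1]/q[:,2]]
def onz(c,uv,z):
    f,M,t=cam(c); uv=np.atleast_2d(uv).astype(float)
    d=np.c_[(uv[:,0]-c["cx"])/f,(uv[:,1]-c["cy"])/f,np.ones(len(uv))]@M.T
    return t+d*((z-t[2])/d[:,2])[:,None]
E
cat > a.py <<'E'
from h import *
ims=[]
for n in("side","top"):
    c=arm.capture(n); im=c["img"].copy(); print(n,{k:c[k] for k in c if k!="img"})
    for t,col in(("slide_case",(0,0,255)),("rack",(0,255,0))):
        for d in arm.silhouettes(c,t)[:3]:
            print(t,d["p"],d["box"])
            if d["p"]>.4:
                k,_=cv2.findContours(d["mask"].astype(np.uint8),0,2); cv2.drawContours(im,k,-1,col,1)
                k=max(k,key=cv2.contourArea); print(cv2.minAreaRect(k), cv2.approxPolyDP(k,4,True)[:,0].tolist())
    cv2.imwrite(f"pics/{n}1.png",im)
print(arm.sense())
E
python3 a.py
```

```text
side {'fovy': 52.36602313641892, 'cx': 275.9392510943683, 'cy': 210.9101187071287, 'xyz': array([ 506.93891155, -683.99111269,  505.8014147 ]), 'orientation': array([-0.46639366,  0.88389461, -0.02884423,  0.01937227]), 'shot': 1}
slide_case 0.83 [277.9, 247.2, 127.2, 86.3]
((282.0858154296875, 246.5928497314453), (68.44469451904297, 129.8834686279297), 81.76437377929688) [[342, 217], [331, 206], [216, 222], [224, 289], [338, 269]]
rack 0.6 [270.1, 178.4, 75.1, 79.2]
((270.2892150878906, 175.58457946777344), (77.422607421875, 67.57380676269531), 81.52884674072266) [[281, 138], [233, 142], [249, 216], [305, 208], [306, 186], [297, 170], [289, 169], [289, 156], [280, 154]]
top {'fovy': 42.08370013635381, 'cx': 285.96394637113207, 'cy': 212.19962095758837, 'xyz': array([516.53773668,   1.55195   , 983.8057534 ]), 'orientation': array([-0.02039848,  0.71368534, -0.70015585,  0.00434962]), 'shot': 2}
rack 0.69 [208.1, 212.6, 148.1, 84.0]
((207.51100158691406, 212.84194946289062), (70.49922180175781, 142.22853088378906), 83.19094848632812) [[273, 171], [135, 186], [141, 253], [279, 239]]
{'time': 0.3, 'joint_pos': array([-1.41219683,  0.41143497, -0.01265662,  1.59644836,  0.00561703,
        1.13433398, -0.08220047]), 'qd': array([ 0.00085309, -0.00217759,  0.00057312, -0.00284409,  0.00085366,
       -0.00048863, -0.00062822]), 'tau': array([-8.87307997e-04, -5.99843502e+01,  6.80878144e-01, -2.99227291e+01,
        1.38781773e-02,  6.48402725e-03, -1.42073429e-05]), 'position': array([140.55508473, 608.82708303, 230.98707529]), 'orientation': array([ 4.52784408e-06,  1.13168003e-01,  9.93575823e-01, -2.94939181e-04]), 'force': array([-1.12481837,  0.08007304,  0.3986854 ]), 'torque': array([ 0.01900042, -0.01238934, -0.01256547]), 'finger_force': 0.0, 'gripper_width': 1.0025995696850956}
```

View pics/side1.png

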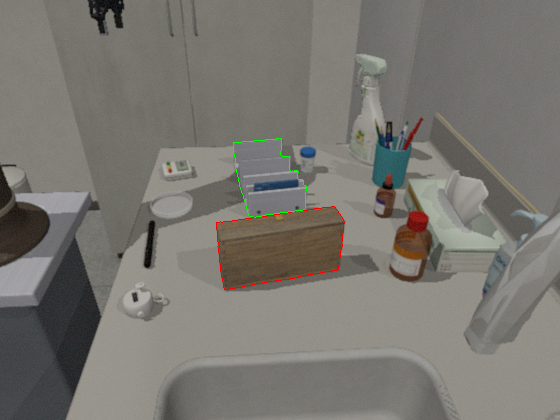

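View pics/top1.png

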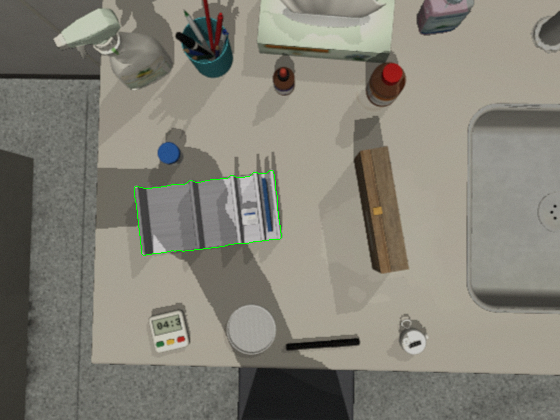

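The side view shows the case standing in front of the rack, with its top at about (280,215). In the top view the case catch is at (377,211). The rack spans columns 135–280 with the wide bay on the left (+y), and the 65 mm bay at about columns 198–235 looks empty. Next I'll fit the poses.

```bash
cat > fit.py <<'E'
from h import *
from scipy.optimize import minimize
def box(p,L,z0=0):
    x,y,a=p; X,Y,Z=L; c,s=np.cos(a),np.sin(a)
    B=np.array([[i*X/2,j*Y/2,k*Z+z0] for k in(0,1) for i,j in((-1,-1),(1,-1),(1,1),(-1,1))])
    return np.c_[x+c*B[:,0]-s*B[:,1], y+s*B[:,0]+c*B[:,1], B[:,2]]
def iou(p,L,views):
    r=0
    for c,m in views:
        h=cv2.convexHull((proj(c,box(p,L))*16).astype(np.int32)); im=np.zeros(m.shape,np.uint8)
        cv2.fillConvexPoly(im,h,1,shift=4); r-=(im.astype(bool)&m).sum()/(im.astype(bool)|m).sum()
    return r
def fit(p,L,v):
    return minimize(iou,p,args=(L,v),method="Nelder-Mead",options=dict(initial_simplex=np.array([p]*4)+np.vstack([np.zeros(3),np.diag([15,15,.08])])))
def sil(c,t):
    d=[d for d in arm.silhouettes(c,t) if d["p"]>.4]; return d[0]["mask"] if d else None
E
cat > b.py <<'E'
from fit import *
s=arm.capture("side"); t=arm.capture("top")
hsv=cv2.cvtColor(t["img"],cv2.COLOR_BGR2HSV)
cg=onz(t,[[377,211]],112)[0]; print("catch",cg)
rc=onz(t,[[207,213]],40)[0]
ms=sil(s,"slide_case"); mr=sil(t,"rack"); mrs=sil(s,"rack")
mt=sil(t,"slide_case"); print(mt is not None)
C=fit([cg[0],cg[1],.15],(45,200,109),[(s,ms)]+([(t,mt)] if mt is not None else []))
Rk=fit([rc[0],rc[1],.1],(120,239,60),[(t,mr)])
print("case",C.x,C.fun,"rack",Rk.x,Rk.fun)
im=cv2.resize(t["img"],None,fx=4,fy=4,interpolation=cv2.INTER_CUBIC)
def dr(P,col): cv2.polylines(im,[((proj(t,P)+.5)*4).astype(int)],True,col,1)
dr(box(C.x,(45,200,109))[4:],(0,0,255)); dr(box(C.x,(45,200,109))[:4],(255,0,0))
dr(box(Rk.x,(120,239,60))[4:],(0,255,0))
a=Rk.x[2]
for y,w in((69.5,88),(-13,65)):
    b=[Rk.x[0]-np.sin(a)*y,Rk.x[1]+np.cos(a)*y,a]
    dr(box(b,(120,w,60))[4:],(0,255,255)); print(b)
cv2.imwrite("pics/fit1.png",cv2.resize(im[540:1140,500:1680],(800,407),interpolation=cv2.INTER_AREA))
E
python3 b.py
```

```text
catch [ 551.50881058 -123.3185848   112.        ]
True
case [ 554.64449837 -134.18486355    1.75004507] -1.9230237558334213 rack [5.45697225e+02 1.57834342e+02 1.44557844e-01] -0.9220791981920016
[np.float64(535.6854090875273), np.float64(226.60943638873846), np.float64(0.14455784396752377)]
[np.float64(547.5699383041192), np.float64(144.96993635780998), np.float64(0.14455784396752377)]
```

View pics/fit1.png

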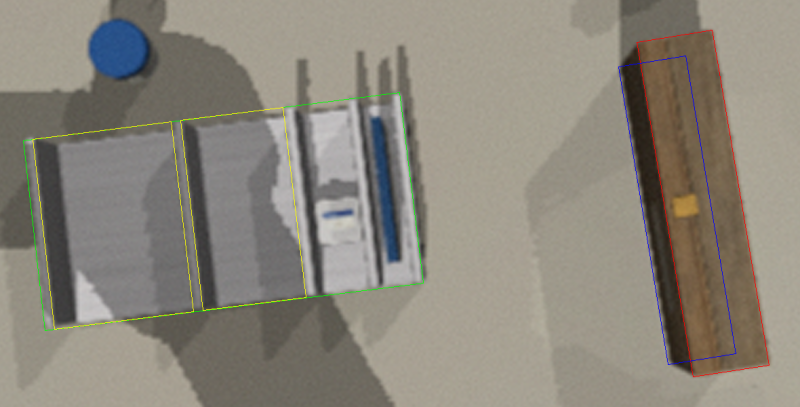

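The fit overlay matches the case top face and the rack's dividers. The case is centred at (555,-134) with its long axis at 10.3°. The 65 mm bay is centred at (547.6,145) with its axis at 8.3°, and it is empty. Next I move over the case.

Call:
{"op": "drive_tool", "data": {"increments": [{"jaw": 0.0854, "dx": 0.026, "dy": -0.0464, "dz": 0, "ax": 0, "ay": 0, "az": 1.45}, {"jaw": 0.0854, "dx": 0.026, "dy": -0.0464, "dz": 0, "ax": 0, "ay": 0, "az": 1.45}, {"jaw": 0.0854, "dx": 0.026, "dy": -0.0464, "dz": 0, "ax": 0, "ay": 0, "az": 1.45}, {"jaw": 0.0854, "dx": 0.026, "dy": -0.0464, "dz": 0, "ax": 0, "ay": 0, "az": 1.45}, {"jaw": 0.0854, "dx": 0.026, "dy": -0.0464, "dz": 0, "ax": 0, "ay": 0, "az": 1.45}, {"jaw": 0.0854, "dx": 0.026, "dy": -0.0464, "dz": 0, "ax": 0, "ay": 0, "az": 1.45}, {"jaw": 0.0854, "dx": 0.026, "dy": -0.0464, "dz": 0, "ax": 0, "ay": 0, "az": 1.45}, {"jaw": 0.0854, "dx": 0.026, "dy": -0.0464, "dz": 0, "ax": 0, "ay": 0, "az": 1.45}, {"jaw": 0.0854, "dx": 0.026, "dy": -0.0464, "dz": 0, "ax": 0, "ay": 0, "az": 1.45}, {"jaw": 0.0854, "dx": 0.026, "dy": -0.0464, "dz": 0, "ax": 0, "ay": 0, "az": 1.45}]}}

```text
time: 1.85
position: [401.3, 143.5, 231.7]
orientation: [0.001, -0.014, 1.0, 0.0]
force: [0.8, 0.4, -0.1]
gripper_width: 1.0
finger_force: 0.0
```

Call:
{"op": "drive_tool", "data": {"increments": [{"jaw": 0.0854, "dx": 0.026, "dy": -0.0464, "dz": 0, "ax": 0, "ay": 0, "az": 1.45}, {"jaw": 0.0854, "dx": 0.026, "dy": -0.0464, "dz": 0, "ax": 0, "ay": 0, "az": 1.45}, {"jaw": 0.0854, "dx": 0.026, "dy": -0.0464, "dz": 0, "ax": 0, "ay": 0, "az": 1.45}, {"jaw": 0.0854, "dx": 0.026, "dy": -0.0464, "dz": 0, "ax": 0, "ay": 0, "az": 1.45}, {"jaw": 0.0854, "dx": 0.026, "dy": -0.0464, "dz": 0, "ax": 0, "ay": 0, "az": 1.45}, {"jaw": 0.0854, "dx": 0.026, "dy": -0.0464, "dz": 0, "ax": 0, "ay": 0, "az": 1.45}, {"jaw": 0.0854, "dx": 0, "dy": 0, "dz": 0, "ax": 0, "ay": 0, "az": 0}, {"jaw": 0.0854, "dx": 0, "dy": 0, "dz": 0, "ax": 0, "ay": 0, "az": 0}, {"jaw": 0.0854, "dx": 0, "dy": 0, "dz": 0, "ax": 0, "ay": 0, "az": 0}, {"jaw": 0.0854, "dx": 0, "dy": 0, "dz": 0, "ax": 0, "ay": 0, "az": 0}]}}

```text
time: 3.1
position: [556.5, -132.1, 231.5]
orientation: [0.0, -0.09, 0.996, 0.0]
force: [0.5, -0.0, 0.5]
gripper_width: 1.003
finger_force: 0.0
```

Call:
{"op": "drive_tool", "data": {"increments": [{"jaw": 0.0854, "dx": -0.001, "dy": -0.001, "dz": -0.025}, {"jaw": 0.0854, "dx": -0.001, "dy": -0.001, "dz": -0.025}, {"jaw": 0.0854, "dz": -0.025}, {"jaw": 0.0854, "dz": -0.025}, {"jaw": 0.0854, "dz": -0.025}, {"jaw": 0.0854, "dz": -0.025}, {"jaw": 0.0854, "dz": -0.0135}, {"jaw": 0.0854, "dz": 0}, {"jaw": 0.0854, "dz": 0}, {"jaw": 0.0854, "dz": 0}]}}

```text
schema error: expected keys jaw, dx, dy, dz, ax, ay, az
```

Call:
{"op": "drive_tool", "data": {"increments": [{"jaw": 0.06}, {"jaw": 0.055}, {"jaw": 0.05}, {"jaw": 0.045}, {"jaw": 0.04}, {"jaw": 0.03}, {"jaw": 0.03}, {"jaw": 0.03}, {"jaw": 0.03}, {"jaw": 0.03}]}}

```text
schema error: expected keys jaw, dx, dy, dz, ax, ay, az
```

```bash
python3 - <<'E'
from h import *
for n in("side","top"):
    c=arm.capture(n); cv2.imwrite(f"pics/{n}2.png",c["img"])
a,b=[cv2.imread(f"pics/{n}2.png") for n in("side","top")]
cv2.imwrite("pics/g.png",np.hstack([a[100:400,130:480],b[100:400,180:530]]))
print(arm.sense())
E
```

```text
{'time': 3.2, 'joint_pos': array([-0.25530658,  0.34302899,  0.52554208,  1.75549959, -0.19168372,
        1.0937147 ,  2.0835825 ]), 'qd': array([ 4.00436877e-03,  2.53985324e-03,  3.19392037e-03, -2.13937127e-03,
        5.68717214e-05,  7.09179790e-04,  1.48832279e-03]), 'tau': array([-2.72791326e-02, -4.86959910e+01,  6.06577456e+00, -2.88117313e+01,
        9.16096265e-03,  2.97837832e-03, -4.04974489e-03]), 'position': array([ 556.5349089 , -132.55889877,  231.54800311]), 'orientation': array([ 2.27756406e-04, -8.95692576e-02,  9.95980552e-01,  1.90989747e-04]), 'force': array([-0.32822776,  0.46238475, -0.12861015]), 'torque': array([ 0.03267393, -0.01848406,  0.03683331]), 'finger_force': 0.0, 'gripper_width': 1.00021699482677}
```

View pics/g.png

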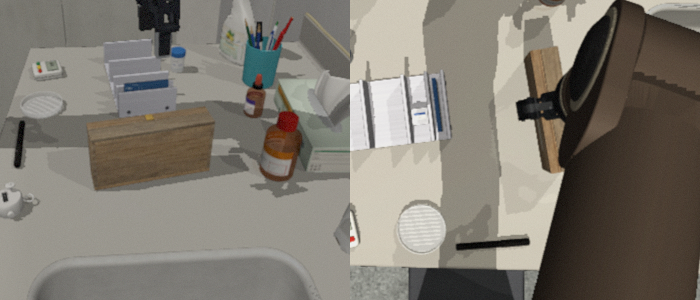

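The moves were refused because every row needs all the keys, so nothing has moved. The pictures show the open gripper above the case middle, with the fingers lined up across its thickness.

Call:
{"op": "drive_tool", "data": {"increments": [{"jaw": 0.0854, "dx": -0.001, "dy": -0.001, "dz": -0.025, "ax": 0, "ay": 0, "az": 0}, {"jaw": 0.0854, "dx": -0.001, "dy": -0.001, "dz": -0.025, "ax": 0, "ay": 0, "az": 0}, {"jaw": 0.0854, "dx": 0, "dy": 0, "dz": -0.025, "ax": 0, "ay": 0, "az": 0}, {"jaw": 0.0854, "dx": 0, "dy": 0, "dz": -0.025, "ax": 0, "ay": 0, "az": 0}, {"jaw": 0.0854, "dx": 0, "dy": 0, "dz": -0.025, "ax": 0, "ay": 0, "az": 0}, {"jaw": 0.0854, "dx": 0, "dy": 0, "dz": -0.025, "ax": 0, "ay": 0, "az": 0}, {"jaw": 0.0854, "dx": 0, "dy": 0, "dz": -0.0135, "ax": 0, "ay": 0, "az": 0}, {"jaw": 0.0854, "dx": 0, "dy": 0, "dz": 0, "ax": 0, "ay": 0, "az": 0}, {"jaw": 0.0854, "dx": 0, "dy": 0, "dz": 0, "ax": 0, "ay": 0, "az": 0}, {"jaw": 0.0854, "dx": 0, "dy": 0, "dz": 0, "ax": 0, "ay": 0, "az": 0}]}}

```text
time: 4.45
position: [555.2, -135.5, 68.8]
orientation: [0.001, -0.089, 0.996, -0.0]
force: [0.3, 0.5, -0.2]
gripper_width: 1.001
finger_force: 0.0
```

Call:
{"op": "drive_tool", "data": {"increments": [{"jaw": 0.065, "dx": 0, "dy": 0, "dz": 0, "ax": 0, "ay": 0, "az": 0}, {"jaw": 0.058, "dx": 0, "dy": 0, "dz": 0, "ax": 0, "ay": 0, "az": 0}, {"jaw": 0.052, "dx": 0, "dy": 0, "dz": 0, "ax": 0, "ay": 0, "az": 0}, {"jaw": 0.047, "dx": 0, "dy": 0, "dz": 0, "ax": 0, "ay": 0, "az": 0}, {"jaw": 0.042, "dx": 0, "dy": 0, "dz": 0, "ax": 0, "ay": 0, "az": 0}, {"jaw": 0.03, "dx": 0, "dy": 0, "dz": 0, "ax": 0, "ay": 0, "az": 0}, {"jaw": 0.03, "dx": 0, "dy": 0, "dz": 0, "ax": 0, "ay": 0, "az": 0}, {"jaw": 0.03, "dx": 0, "dy": 0, "dz": 0, "ax": 0, "ay": 0, "az": 0}, {"jaw": 0.03, "dx": 0, "dy": 0, "dz": 0, "ax": 0, "ay": 0, "az": 0}, {"jaw": 0.03, "dx": 0, "dy": 0, "dz": 0, "ax": 0, "ay": 0, "az": 0}]}}

```text
time: 5.7
position: [554.7, -135.6, 68.0]
orientation: [0.0, -0.089, 0.996, -0.0]
force: [0.1, -1.0, 4.5]
gripper_width: 0.52
finger_force: 62.3
```

Call:
{"op": "drive_tool", "data": {"increments": [{"jaw": 0.03, "dx": 0, "dy": 0, "dz": 0.01, "ax": 0, "ay": 0, "az": 0}, {"jaw": 0.03, "dx": 0, "dy": 0, "dz": 0.015, "ax": 0, "ay": 0, "az": 0}, {"jaw": 0.03, "dx": 0, "dy": 0, "dz": 0.02, "ax": 0, "ay": 0, "az": 0}, {"jaw": 0.03, "dx": 0, "dy": 0, "dz": 0.02, "ax": 0, "ay": 0, "az": 0}, {"jaw": 0.03, "dx": 0, "dy": 0, "dz": 0.02, "ax": 0, "ay": 0, "az": 0}, {"jaw": 0.03, "dx": 0, "dy": 0, "dz": 0.02, "ax": 0, "ay": 0, "az": 0}, {"jaw": 0.03, "dx": 0, "dy": 0, "dz": 0.015, "ax": 0, "ay": 0, "az": 0}, {"jaw": 0.03, "dx": 0, "dy": 0, "dz": 0.01, "ax": 0, "ay": 0, "az": 0}, {"jaw": 0.03, "dx": 0, "dy": 0, "dz": 0, "ax": 0, "ay": 0, "az": 0}, {"jaw": 0.03, "dx": 0, "dy": 0, "dz": 0, "ax": 0, "ay": 0, "az": 0}]}}

```text
time: 6.95
position: [554.2, -135.2, 197.1]
orientation: [-0.001, -0.089, 0.996, 0.0]
force: [-0.4, 0.6, -4.8]
gripper_width: 0.515
finger_force: 61.9
```

Call:
{"op": "drive_tool", "data": {"increments": [{"jaw": 0.03, "dx": -0.0005, "dy": 0.01, "dz": 0, "ax": 0, "ay": 0, "az": -0.2}, {"jaw": 0.03, "dx": -0.0005, "dy": 0.02, "dz": 0, "ax": 0, "ay": 0, "az": -0.2}, {"jaw": 0.03, "dx": -0.001, "dy": 0.03, "dz": 0, "ax": 0, "ay": 0, "az": -0.2}, {"jaw": 0.03, "dx": -0.001, "dy": 0.035, "dz": 0, "ax": 0, "ay": 0, "az": -0.2}, {"jaw": 0.03, "dx": -0.001, "dy": 0.035, "dz": 0, "ax": 0, "ay": 0, "az": -0.2}, {"jaw": 0.03, "dx": -0.001, "dy": 0.035, "dz": 0, "ax": 0, "ay": 0, "az": -0.2}, {"jaw": 0.03, "dx": -0.001, "dy": 0.035, "dz": 0, "ax": 0, "ay": 0, "az": -0.2}, {"jaw": 0.03, "dx": -0.001, "dy": 0.035, "dz": 0, "ax": 0, "ay": 0, "az": -0.2}, {"jaw": 0.03, "dx": 0, "dy": 0.03, "dz": 0, "ax": 0, "ay": 0, "az": -0.2}, {"jaw": 0.03, "dx": 0, "dy": 0.015, "dz": 0, "ax": 0, "ay": 0, "az": -0.2}]}}

```text
time: 8.2
position: [546.8, 147.2, 197.2]
orientation: [-0.001, -0.073, 0.997, 0.0]
force: [-0.0, 0.2, -4.9]
gripper_width: 0.519
finger_force: 62.1
```

```bash
cat > chk.py <<'E'
from fit import *
import sys
z0=float(sys.argv[1])
s=arm.capture("side"); t=arm.capture("top"); S=arm.sense(); print(S["time"],S["position"],S["orientation"],S["force"],S["gripper_width"],S["finger_force"])
x,y,_=S["position"]; q=S["orientation"]; a=2*np.arctan2(q[2],q[1]); a=(a-np.pi/2+np.pi/2)%np.pi-np.pi/2  # long axis
ims=[]
rk=(545.7,157.8,.1446)
for c in(s,t):
    im=cv2.resize(c["img"],None,fx=3,fy=3,interpolation=cv2.INTER_CUBIC)
    for P,col in((box((x,y,a+np.pi/2),(45,200,109),z0),(0,0,255)),(box((547.6,145,.1446),(120,65,54),6),(0,255,255))):
        for k in(0,4): cv2.polylines(im,[((proj(c,P[k:k+4])+.5)*3).astype(int)],True,col,1)
    ims.append(im)
print("long axis deg",np.degrees(a)); 
m=[cv2.resize(ims[0][180:900,450:1250],(400,360)),cv2.resize(ims[1][360:900,300:900],(400,360))]
cv2.imwrite(f"pics/{sys.argv[2]}.png",np.hstack(m))
E
python3 chk.py 130 lift1
```

```text
8.3 [547.044421   146.53568274 197.28664543] [-4.08893187e-04 -7.29362909e-02  9.97336512e-01  1.12769441e-04] [ 0.09295575 -0.58052012 -4.95054894] 0.5165099235005154 62.13002175092697
long axis deg -81.63468793038366
```

View pics/lift1.png

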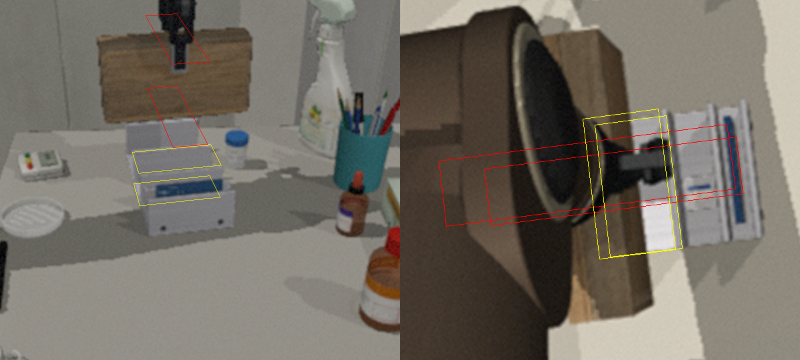

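The case is held level above the rack; my red box was drawn 90° off, so I'm correcting that and checking again.

```bash
sed -i 's/(x,y,a+np.pi\/2)/(x,y,a)/' chk.py; python3 chk.py 129.5 lift2
```

```text
8.4 [547.44106855 143.46616366 197.55903403] [-2.63948262e-04 -7.12367427e-02  9.97459279e-01 -4.93041048e-04] [ 0.12227965 -0.29833419 -5.2571428 ] 0.5257014886500662 62.13377773761749
long axis deg -81.82994930266855
```

View pics/lift2.png

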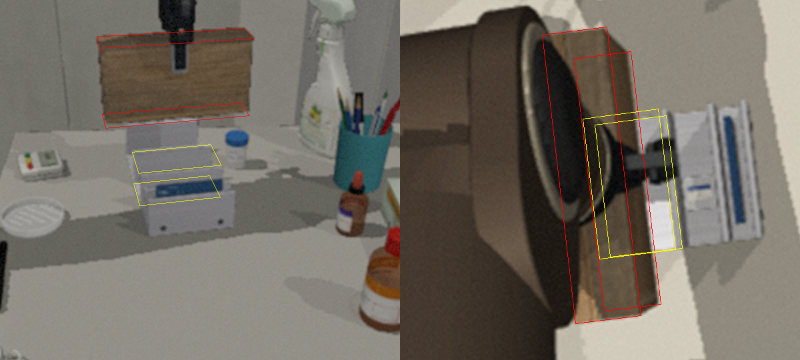

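The corrected overlay matches the case to within a few mm, with its underside perhaps 3–4 mm towards +y. I'll go down to just above the dividers and check again.

Call:
{"op": "drive_tool", "data": {"increments": [{"jaw": 0.03, "dx": 0, "dy": -0.002, "dz": -0.01, "ax": 0, "ay": 0, "az": 0}, {"jaw": 0.03, "dx": 0, "dy": 0, "dz": -0.012, "ax": 0, "ay": 0, "az": 0}, {"jaw": 0.03, "dx": 0, "dy": 0, "dz": -0.012, "ax": 0, "ay": 0, "az": 0}, {"jaw": 0.03, "dx": 0, "dy": 0, "dz": -0.012, "ax": 0, "ay": 0, "az": 0}, {"jaw": 0.03, "dx": 0, "dy": 0, "dz": -0.01, "ax": 0, "ay": 0, "az": 0}, {"jaw": 0.03, "dx": 0, "dy": 0, "dz": 0, "ax": 0, "ay": 0, "az": 0}, {"jaw": 0.03, "dx": 0, "dy": 0, "dz": 0, "ax": 0, "ay": 0, "az": 0}, {"jaw": 0.03, "dx": 0, "dy": 0, "dz": 0, "ax": 0, "ay": 0, "az": 0}, {"jaw": 0.03, "dx": 0, "dy": 0, "dz": 0, "ax": 0, "ay": 0, "az": 0}, {"jaw": 0.03, "dx": 0, "dy": 0, "dz": 0, "ax": 0, "ay": 0, "az": 0}]}}

```text
time: 9.65
position: [547.6, 142.6, 142.0]
orientation: [0.0, -0.072, 0.997, 0.0]
force: [-0.0, -0.4, -4.3]
gripper_width: 0.52
finger_force: 62.0
```

```bash
python3 chk.py 73 lift3
```

```text
9.75 [547.57840783 142.59479528 141.91412596] [ 7.91584715e-05 -7.15238628e-02  9.97438883e-01  6.69893762e-05] [-0.29119268 -0.20862184 -4.12442259] 0.516538582815903 62.01854467391968
long axis deg -81.79696484647141
```

View pics/lift3.png

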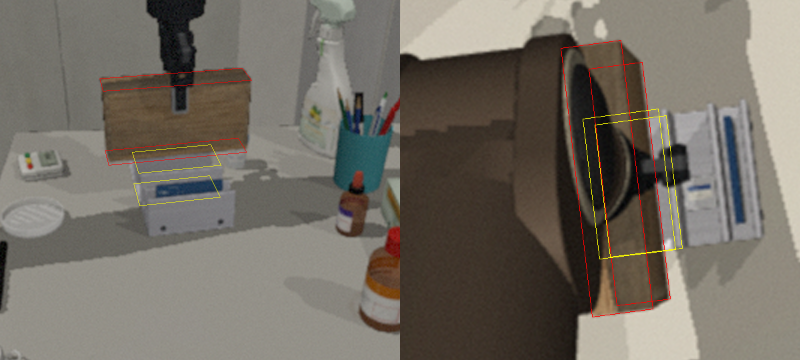

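The case lines up with the bay, so I lower it in.

Call:
{"op": "drive_tool", "data": {"increments": [{"jaw": 0.03, "dx": 0, "dy": 0.001, "dz": -0.008, "ax": 0, "ay": 0, "az": 0}, {"jaw": 0.03, "dx": 0, "dy": 0, "dz": -0.008, "ax": 0, "ay": 0, "az": 0}, {"jaw": 0.03, "dx": 0, "dy": 0, "dz": -0.008, "ax": 0, "ay": 0, "az": 0}, {"jaw": 0.03, "dx": 0, "dy": 0, "dz": -0.008, "ax": 0, "ay": 0, "az": 0}, {"jaw": 0.03, "dx": 0, "dy": 0, "dz": -0.008, "ax": 0, "ay": 0, "az": 0}, {"jaw": 0.03, "dx": 0, "dy": 0, "dz": -0.008, "ax": 0, "ay": 0, "az": 0}, {"jaw": 0.03, "dx": 0, "dy": 0, "dz": -0.008, "ax": 0, "ay": 0, "az": 0}, {"jaw": 0.03, "dx": 0, "dy": 0, "dz": -0.006, "ax": 0, "ay": 0, "az": 0}, {"jaw": 0.03, "dx": 0, "dy": 0, "dz": 0, "ax": 0, "ay": 0, "az": 0}, {"jaw": 0.03, "dx": 0, "dy": 0, "dz": 0, "ax": 0, "ay": 0, "az": 0}]}}

```text
time: 11.0
position: [547.7, 143.6, 80.0]
orientation: [0.0, -0.072, 0.997, 0.0]
force: [1.4, -0.0, -4.3]
gripper_width: 0.516
finger_force: 62.1
```

Call:
{"op": "drive_tool", "data": {"increments": [{"jaw": 0.03, "dx": 0, "dy": 0, "dz": -0.001, "ax": 0, "ay": 0, "az": 0}, {"jaw": 0.03, "dx": 0, "dy": 0, "dz": -0.001, "ax": 0, "ay": 0, "az": 0}, {"jaw": 0.03, "dx": 0, "dy": 0, "dz": -0.001, "ax": 0, "ay": 0, "az": 0}, {"jaw": 0.03, "dx": 0, "dy": 0, "dz": -0.001, "ax": 0, "ay": 0, "az": 0}, {"jaw": 0.03, "dx": 0, "dy": 0, "dz": 0, "ax": 0, "ay": 0, "az": 0}, {"jaw": 0.03, "dx": 0, "dy": 0, "dz": 0, "ax": 0, "ay": 0, "az": 0}, {"jaw": 0.03, "dx": 0, "dy": 0, "dz": 0, "ax": 0, "ay": 0, "az": 0}, {"jaw": 0.03, "dx": 0, "dy": 0, "dz": 0, "ax": 0, "ay": 0, "az": 0}, {"jaw": 0.03, "dx": 0, "dy": 0, "dz": 0, "ax": 0, "ay": 0, "az": 0}, {"jaw": 0.03, "dx": 0, "dy": 0, "dz": 0, "ax": 0, "ay": 0, "az": 0}]}}

```text
time: 12.25
position: [547.5, 143.6, 75.8]
orientation: [-0.0, -0.072, 0.997, -0.0]
force: [0.1, 0.8, -4.0]
gripper_width: 0.521
finger_force: 62.1
```

Not on the floor yet, since the case's weight is still on the gripper. I'll go down a little more.

Call:
{"op": "drive_tool", "data": {"increments": [{"jaw": 0.03, "dx": 0, "dy": 0, "dz": -0.0005, "ax": 0, "ay": 0, "az": 0}, {"jaw": 0.03, "dx": 0, "dy": 0, "dz": -0.0005, "ax": 0, "ay": 0, "az": 0}, {"jaw": 0.03, "dx": 0, "dy": 0, "dz": -0.0005, "ax": 0, "ay": 0, "az": 0}, {"jaw": 0.03, "dx": 0, "dy": 0, "dz": -0.0005, "ax": 0, "ay": 0, "az": 0}, {"jaw": 0.03, "dx": 0, "dy": 0, "dz": 0, "ax": 0, "ay": 0, "az": 0}, {"jaw": 0.03, "dx": 0, "dy": 0, "dz": 0, "ax": 0, "ay": 0, "az": 0}, {"jaw": 0.03, "dx": 0, "dy": 0, "dz": 0, "ax": 0, "ay": 0, "az": 0}, {"jaw": 0.03, "dx": 0, "dy": 0, "dz": 0, "ax": 0, "ay": 0, "az": 0}, {"jaw": 0.03, "dx": 0, "dy": 0, "dz": 0, "ax": 0, "ay": 0, "az": 0}, {"jaw": 0.03, "dx": 0, "dy": 0, "dz": 0, "ax": 0, "ay": 0, "az": 0}]}}

```text
time: 13.5
position: [547.6, 143.5, 74.0]
orientation: [-0.0, -0.071, 0.997, 0.0]
force: [-2.1, -1.6, 3.7]
gripper_width: 0.523
finger_force: 62.7
```

The case touches the floor: the vertical force went from -4 to +3.7 N. I'll release it and rise.

Call:
{"op": "drive_tool", "data": {"increments": [{"jaw": 0.046, "dx": 0, "dy": 0, "dz": 0, "ax": 0, "ay": 0, "az": 0}, {"jaw": 0.05, "dx": 0, "dy": 0, "dz": 0, "ax": 0, "ay": 0, "az": 0}, {"jaw": 0.055, "dx": 0, "dy": 0, "dz": 0, "ax": 0, "ay": 0, "az": 0}, {"jaw": 0.06, "dx": 0, "dy": 0, "dz": 0, "ax": 0, "ay": 0, "az": 0}, {"jaw": 0.068, "dx": 0, "dy": 0, "dz": 0, "ax": 0, "ay": 0, "az": 0}, {"jaw": 0.075, "dx": 0, "dy": 0, "dz": 0, "ax": 0, "ay": 0, "az": 0}, {"jaw": 0.075, "dx": 0, "dy": 0, "dz": 0, "ax": 0, "ay": 0, "az": 0}, {"jaw": 0.075, "dx": 0, "dy": 0, "dz": 0, "ax": 0, "ay": 0, "az": 0}, {"jaw": 0.075, "dx": 0, "dy": 0, "dz": 0.005, "ax": 0, "ay": 0, "az": 0}, {"jaw": 0.075, "dx": 0, "dy": 0, "dz": 0.01, "ax": 0, "ay": 0, "az": 0}]}}

```text
time: 14.75
position: [547.4, 143.5, 89.1]
orientation: [-0.0, -0.072, 0.997, -0.0]
force: [0.6, 0.5, 0.6]
gripper_width: 0.88
finger_force: 0.0
```

Call:
{"op": "drive_tool", "data": {"increments": [{"jaw": 0.075, "dx": 0, "dy": 0, "dz": 0.01, "ax": 0, "ay": 0, "az": 0}, {"jaw": 0.075, "dx": 0, "dy": 0, "dz": 0.015, "ax": 0, "ay": 0, "az": 0}, {"jaw": 0.075, "dx": 0, "dy": 0, "dz": 0.02, "ax": 0, "ay": 0, "az": 0}, {"jaw": 0.075, "dx": 0, "dy": 0, "dz": 0.025, "ax": 0, "ay": 0, "az": 0}, {"jaw": 0.075, "dx": 0, "dy": 0, "dz": 0.03, "ax": 0, "ay": 0, "az": 0}, {"jaw": 0.075, "dx": 0, "dy": -0.04, "dz": 0.03, "ax": 0, "ay": 0, "az": 0}, {"jaw": 0.075, "dx": 0, "dy": -0.05, "dz": 0.02, "ax": 0, "ay": 0, "az": 0}, {"jaw": 0.075, "dx": 0, "dy": -0.05, "dz": 0, "ax": 0, "ay": 0, "az": 0}, {"jaw": 0.075, "dx": 0, "dy": -0.05, "dz": 0, "ax": 0, "ay": 0, "az": 0}, {"jaw": 0.075, "dx": 0, "dy": -0.05, "dz": 0, "ax": 0, "ay": 0, "az": 0}]}}

```text
time: 16.0
position: [547.5, -98.0, 240.1]
orientation: [0.001, -0.072, 0.997, 0.0]
force: [1.1, 0.4, -0.5]
gripper_width: 0.879
finger_force: 0.0
```

```bash
cat > fin.py <<'E'
from fit import *
s=arm.capture("side"); t=arm.capture("top")
cv2.imwrite("pics/final.png",np.hstack([cv2.resize(s["img"][90:290,180:400],(440,400)),cv2.resize(t["img"][120:300,110:270],(356,400))]))
print(arm.sense()["force"],arm.sense()["position"])
E
python3 fin.py
```

```text
[-0.42981137 -0.3317722   0.03046758] [ 546.65903922 -103.35461514  240.37988048]
```

View pics/final.png

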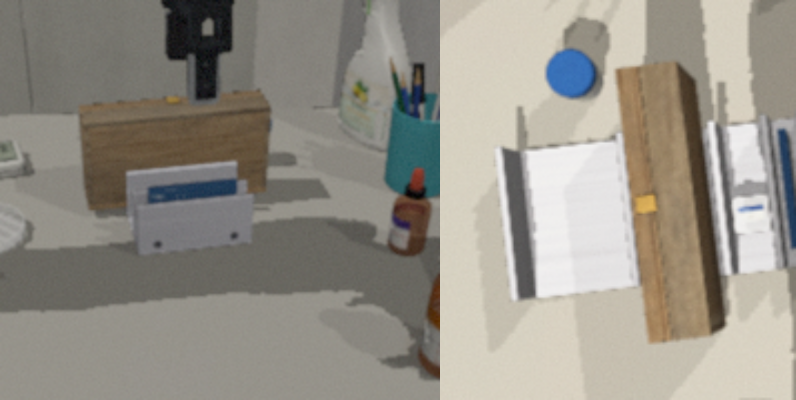

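The case stands upright in the 65 mm bay with about equal overhang at each end (rows 65–340, against the rack's 130–280). The wide bay is free and the gripper is clear.

```bash
python3 -c "
from workcell import arm
print(arm.hand_in())"
```

```text
the job is handed in; nothing more can be done
None
```

The slide case is filed in the rack's 65 mm bay, upright on the floor, roughly centred front to back and released; the 88 mm bay is free, and I handed the job in at about 16 s.

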